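# Stamp a tin in the marking press

### The job

Stand the small tin in the round pocket of the press's carriage, then push the carriage fully home under the press head. Then press the black knob down gently until the ram bottoms on its rubber-tipped stop, keep it firmly there for a moment without forcing it, and let it rise fully; leave the tin in the press and the other goods where they are.

Things in the scene. Friction and masses are not known exactly. Their poses are not given: they have to be found in the camera images.
- tin_mid (a point): Centre (half-way up, 33 mm above the underside) of the small round upright tin to be stamped: 54 mm diameter, 66 mm tall, bare steel rims and a plain paper sleeve, 0.12 to 0.24 kg, loose on the table to the left of the press. z is up along the tin.
- press: Grey bench marking press fixed to the table. Origin: on the table below the ram axis; x to its rear (36 mm thick column begins 65 mm behind the ram axis), y along the bed, z up. Bed 130 mm wide, y = +90 to -270 mm, top 16 mm up, two rails to 24 mm. The head covers y = -28 to +57 mm, heights 126 to 165 mm, so a tin cannot be set in from above while the carriage is home.
- pocket (a point): Centre of the floor of the round pocket in the aluminium carriage; moves with the carriage. The pocket is 57 mm in diameter and 8 mm deep with a chamfered mouth, its floor 28.5 mm above the table, in an 82 mm square block whose top is 36.5 mm above the table. Axes as the press.
- carriage (a joint): How far the carriage is drawn out of the press, m: 0 = fully home against its stop (pocket under the ram), grows as it is drawn out along the press's -y, to 0.15 at most; it starts 0.12 to 0.15 out. Pushing it takes about 2 N plus about 12 N per m/s; it stays where it is left.
- push_tab (a point): Middle of the outer face (it looks along the press's -y) of the black upright tab on the carriage's outer end, 61.5 mm above the table. Tab 44 mm wide (press x), 12 mm thick, top 78.5 mm above the table; push the face along the press's +y. The face is 114 mm to the -y side of the pocket's centre.
- knob_top (a point): Centre of the flat top of the black mushroom knob (44 mm diameter) on the ram, 235 mm above the table when up; moves down with the ram. Pressing it takes about 3 N at first, rising slowly to at most 9 N just before the stop (springs of ram and pad); on the stop the force climbs steeply, about 7 N more per mm.
- ram: Steel ram with the knob, a side arm (bottom face 204 mm above the table when up) reaching over the depth stop, and a 28 mm sprung rubber pad underneath that meets the lid of a seated tin after 11.5 mm of stroke. Origin on the ram axis, at table height when up. It meets the stop after 14 to 26 mm of stroke; where differs each time, so it must be felt. A spring returns it fully up.
- stop: Depth stop beside the ram (42 mm to the press's +y): a steel screw with a rubber buffer on top, set at a different height each time. The origin is on top of the fixed collar, 167 mm above the table, and does not tell the set height. A proper stamp loads this stop with more than 3 N for 0.3 s; more than 20 N on it spoils the setting.
- squat_jar: Bystander: squat amber glass jar with a steel lid, 64 mm diameter, 52 mm tall, loose, left of the press; its place and the tin's may be swapped. Origin at the centre of its underside.
- carton: Bystander: small cardboard carton 50 x 110 x 75 mm, loose, beyond the jar and the tin, far left. Origin at the centre of its underside.
- tall_jar: Bystander: tall glass jar with a white lid, 72 mm diameter, 120 mm tall, loose, on the right. Origin at the centre of its underside.
Not all that is in view belongs to the job. Leave any red look-alike of the part that bears tin_mid alone.

How it is judged (in metres and radians):
On the way, in this order (a step that is already met when the one before it is completed fails the run):
1. the small tin stands upright on the pocket's floor, let go (horizontal distance between tin_mid and pocket below 0.004 m and z of tin_mid in the frame of pocket below 0.035 m and angle between tin_mid's own z axis and vertical below 0.06 rad and contact force between the fingers and tin below 0.2 N), for 0.2 s.
2. the carriage is fully home with the tin seated in it (value of joint carriage below 0.002 m and horizontal distance between tin_mid and pocket below 0.004 m and z of tin_mid in the frame of pocket below 0.035 m), for 0.2 s.
3. the ram is held down on its stop with more than 3 N, its pad on the tin's lid (contact force between ram and stop above 3 N and contact force between ram and tin above 0.5 N and value of joint carriage below 0.003 m), for 0.3 s.
At the end, for the whole second after the job is handed in: The ram is fully up again (within 2 mm), the carriage home (within 3 mm), and the small tin stands at rest, upright (within 0.06 rad), on the pocket's floor (centred within 4 mm, centre no more than 35 mm above the floor) (z of knob_top in the frame of press above 0.233 m and value of joint carriage below 0.003 m and horizontal distance between tin_mid and pocket below 0.004 m and z of tin_mid in the frame of pocket below 0.035 m and angle between tin_mid's own z axis and vertical below 0.06 rad and linear speed of tin below 0.02 m/s); the robot touches nothing.
It fails at once if the stop is loaded with more than 20 N (contact force between ram and stop above 20 N).
It fails at once if another item is moved more than 30 mm (distance of any of squat_jar, carton, tall_jar from where it was at the start of the episode above 0.03 m).
It also fails if it takes over 72 s, if anything falls off the work surface, if the arm or the gripper's body presses on something with over 40 N, if the wrist force passes 120 N, or if a joint passes its speed limit or range.

### The arm

A 6-joint arm with a two-finger parallel gripper is mounted at the origin on the work surface. World frame = base frame: x ahead of the robot, y to its left, z up, the work surface at z = 0. Lengths are in mm, angles in rad, forces in N, time in s.
With the tool pointing down it reaches from about 350 to 775 mm from the base axis. Payload 5.5 kg.
Tool frame: the origin (TCP) lies at the very end of the fingers, on their centre line; the grasp point (between the pads) lies 19 mm behind it (arm.hold_point_z is the distance from the TCP to the grasp point, in mm); z points along the fingers, y is the direction in which the jaws open and shut (so a half turn about z gives the same grasp; the last joint's range is limited). The gripper opens to 85 mm and grips with 20 to 120 N. Pads are 22 mm wide; open, the fingers measure 114 mm over their backs; the gripper's body (76 mm by 85 mm) begins 54 mm behind the grasp point. The pads swing forward as they close: fully open they stand 13 mm farther back than shut.
Start: joints at [0.999, 0.313, 0.046, 1.304, 0, 1.431], TCP at [240.67, 522.254, 231.323] pointing down, gripper open.
Joint ranges: [-2.76, 2.76], [-0.86, 1.69], [-1.03, 1.26], [-2.2, 2.34], [-1.47, 1.5], [-3.14, 3.14]. Speed limits (rad/s): [2.57, 2.57, 3.14, 3.14, 3.14, 3.14].

### API

Orientations are given as a rotation vector (axis times angle).
In Python, from plant import sensors, imaging, arm gives the robot as it stands. The module is installed in compiled form; this text tells all that it offers.
- The arm moves only by the shell command python3 -m pendant 'ROWS' [OPENING]. ROWS is JSON, a list of rows, each a list of 6 numbers: the shift along the world's x, y, z in mm, then the turn, a rotation vector about the world's x, y, z in rad. In form: [[dx, dy, dz, wx, wy, wz], ...]. A call has 1 to 10 rows; each row shifts and turns the commanded pose from where the row before left it; what a row does not reach is not made up. A row lasts 1/10 s, in which the tool goes at most 50 mm and 8.59 degrees, less where a joint would pass 70% of its speed; a pose out of reach is approached as far as the arm can. A call is refused whole if a number of a shift passes 50 or a number of a turn 0.15, either way. A call with a gripper value outside its range is refused whole. OPENING is the closure in counts, from 0 (fully open) to 255 (shut), set as the call begins (- or left out, the last holds). The fingers move at their own pace and stop on an object; the grip force is fixed at half the most. Time passes only in rows, so rows that do not move let the fingers close. It gives the time, the measured TCP pose, the force and the opening at its end, in the units of the state.
- sensors.get_state(): the state, without advancing time (a new reading comes with each control period).
- imaging.read_camera(name): name is "side" or "top"; returns a dict with "color" (384x512x3 uint8, red, green, blue), "fx", "fy", "cx", "cy" (pixels), "k1" (the pictures are not rectified: a ray, as slopes to the right and down, at radius r is drawn at 1 + k1 r^2 times it, then the intrinsics apply), "R" (3x3) and "t" (3): a world point X has camera coordinates R X + t. Camera axes: x right, y down, z forward; pixel columns grow to the right and rows downward; lengths in mm; the calibration is good to about 2 mm. A picture is of the moment at which its call begins. There is no depth.
- arm.close_job(): hands the job in, once; it reports no verdict.
The state is a dict: "time": time; "joint_positions": joint angles; "joint_vel": joint speeds; "joint_efforts": joint torques, N m; "ee_pos": TCP position; "eef_rot": TCP orientation; "wrist_force": force on the tool from outside, world axes, zero at the start; "torque": the same for the moment, N m; "finger_gap": finger opening in mm.
Only numpy, scipy, OpenCV 4.12 (cv2) and the standard library are available. Lean on these libraries where they do the work, as an engineer would, in place of code of your own. Each camera call takes 0.05 s, during which the arm holds its last target.

## Working session

There is one attempt and no reset: what is moved stays moved. The work goes in short steps, Python scripts to look and compute and a shell command to move; the robot and the scene stay as the last step left them, time stands still between calls to the robot, and variables do not carry over. Pictures are saved under pics/ and viewed, and the job is handed in when it is done.

```bash
mkdir -p pics; ls
cat > h.py <<'E'
import numpy as np, cv2
from plant import sensors, imaging, arm
def grab(n,name):
    c=imaging.read_camera(n); cv2.imwrite(f'pics/{name}.png',c['color'][:,:,::-1]); 
    np.savez(f'pics/{name}.npz',**c); return c
def load(name):
    d=np.load(f'pics/{name}.npz'); return {k:(d[k] if d[k].ndim else float(d[k])) for k in d}
def ray(c,u,v):
    a=np.array([(u-c['cx'])/c['fx'],(v-c['cy'])/c['fy']]); s=a.copy()
    for _ in range(30): s=a/(1+c['k1']*(s@s))
    R=np.array(c['R']);t=np.array(c['t']).ravel()
    return -R.T@t, R.T@np.array([s[0],s[1],1.])
def onz(c,u,v,z):
    o,d=ray(c,u,v); return o+d*(z-o[2])/d[2]
def proj(c,X):
    p=np.array(c['R'])@np.array(X,float)+np.array(c['t']).ravel(); s=p[:2]/p[2]; s=s*(1+c['k1']*(s@s))
    return np.array([c['fx']*s[0]+c['cx'],c['fy']*s[1]+c['cy']])
E
python3 - <<'E'
from h import *
for n in('top','side'):
    c=grab(n,n+'0'); print(n,c['fx'],c['cx'],c['cy'],c['k1'],-np.array(c['R']).T@np.array(c['t']),np.round(c['R'],3).tolist())
s=sensors.get_state(); print(s)
E
```

```text
pics
top 483.62072607825365 253.07574292872465 187.0894896311089 -0.014283561677025084 [ 257.97538791  -39.47484959 1732.00685486] [[0.028, -1.0, 0.004], [-0.982, -0.029, -0.188], [0.188, 0.002, -0.982]]
side 355.78781854616426 251.44446600586477 187.3094082217515 -0.051270817265317466 [ 461.27089637 -972.22769783  717.37707611] [[0.994, -0.113, 0.003], [-0.055, -0.501, -0.864], [0.099, 0.858, -0.504]]
{'time': 0.1, 'joint_positions': array([9.99434246e-01, 3.13919806e-01, 4.50943196e-02, 1.30361644e+00,
       1.19348671e-05, 1.43119986e+00]), 'joint_vel': array([ 6.49438394e-06, -2.11525448e-03,  2.64442703e-03, -6.28226934e-04,
       -6.26429863e-04, -1.48932104e-03]), 'joint_efforts': array([ 2.70314871e-03, -4.81727707e+01,  2.99242580e+01,  1.27631615e-02,
       -1.34946786e-04, -6.57923721e-06]), 'ee_pos': array([240.37508557, 521.83813729, 230.50188746]), 'eef_rot': array([-6.72834751e-01, -3.06809769e+00,  2.41631403e-03]), 'wrist_force': array([-0.82923985, -0.7495323 ,  0.40108481]), 'torque': array([0.02121445, 0.05074945, 0.01395252]), 'finger_gap': 85.27057047368447}
```

View pics/top0.png

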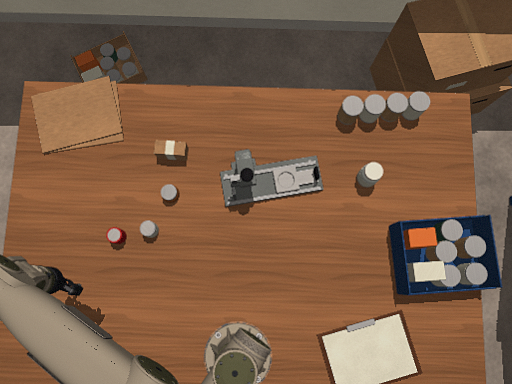

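View pics/side0.png

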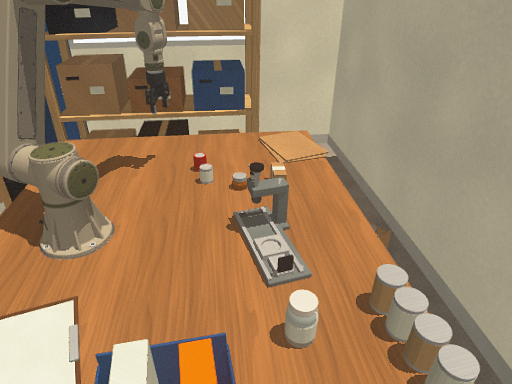

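The top view shows a round steel lid at (169,192), another at (149,229), and a red one at (116,235). In the side view these are an amber squat jar at (239,181), a white-sleeved tin at (206,174) and a red tin at (200,161). The plain white one at top (149,229) fits the tin. I'll confirm it with an enlarged crop.

Run:
```python
from h import *
t=cv2.imread('pics/top0.png');s=cv2.imread('pics/side0.png')
a=cv2.resize(t[140:260,90:210],(400,400),interpolation=cv2.INTER_CUBIC)
b=cv2.resize(s[140:200,185:265],(400,300),interpolation=cv2.INTER_CUBIC)
o=np.zeros((400,800,3),np.uint8);o[:,:400]=a;o[:300,400:]=b
cv2.imwrite('pics/crop1.png',o)
cv2.imwrite('pics/crop2.png',cv2.resize(t[140:220,210:335],(800,512),interpolation=cv2.INTER_CUBIC))
cv2.imwrite('pics/crop3.png',cv2.resize(s[155:290,220:320],(444,600),interpolation=cv2.INTER_CUBIC))
```

```text
(no output)
```

View pics/crop1.png

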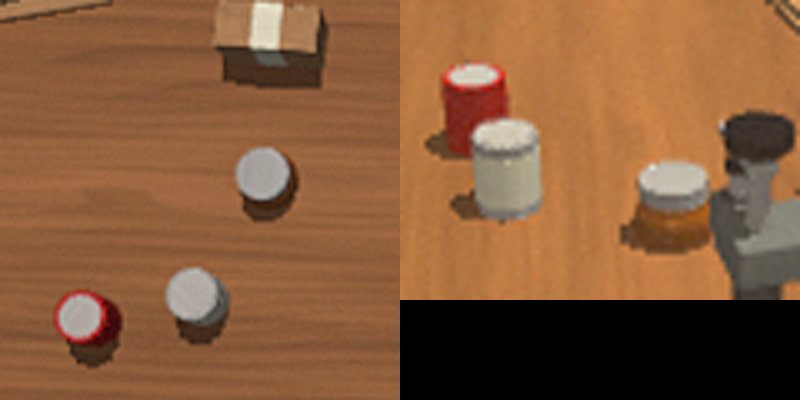

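View pics/crop2.png

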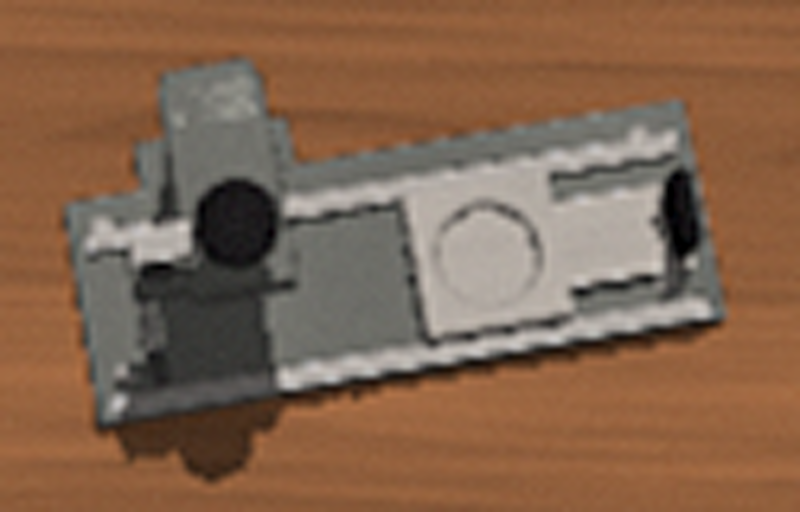

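View pics/crop3.png

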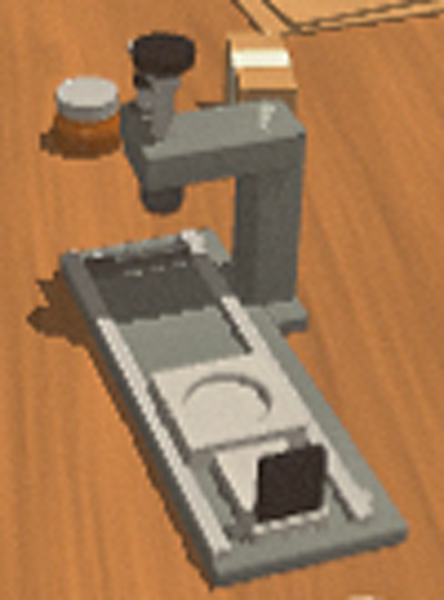

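The crop shows the white-sleeved steel-rimmed tin next to the red look-alike, with the squat amber jar beyond it. I'll use the tin at top (149,229). Next I'll measure it.

Run:
```python
from h import *
c=load('top0'); im=c['color']; K=8
def up(x0,y0,x1,y1): return cv2.resize(im[y0:y1,x0:x1],None,fx=K,fy=K,interpolation=cv2.INTER_CUBIC)
def pix(x,y,x0,y0): return (x+.5)/K-.5+x0,(y+.5)/K-.5+y0
# lids
for nm,b,z in(('tin',(135,215,165,245),66),('jar',(155,178,185,207),52),('red',(105,222,128,248),66),('pocketblk',(270,155,325,200),36.5),('tall',(355,158,388,190),120)):
    u=up(*b); hsv=cv2.cvtColor(u,cv2.COLOR_RGB2HSV); 
    for thr in (130,150):
        m=((hsv[...,1]<45)&(hsv[...,2]>thr)).astype(np.uint8)
        cs,_=cv2.findContours(m,cv2.RETR_EXTERNAL,cv2.CHAIN_APPROX_NONE); k=max(cs,key=cv2.contourArea)
        h=cv2.convexHull(k);(ex,ey),ax,an=cv2.fitEllipse(h)
        p=pix(ex,ey,b[0],b[1]); print(nm,thr,np.round(p,2),np.round(np.array(ax)/K,2),np.round(onz(c,*p,z),1))
# knob
b=(232,160,262,188);u=up(*b);g=u.max(2);m=(g<50).astype(np.uint8)
cs,_=cv2.findContours(m,cv2.RETR_EXTERNAL,cv2.CHAIN_APPROX_NONE);k=max(cs,key=cv2.contourArea);(ex,ey),ax,an=cv2.fitEllipse(k)
p=pix(ex,ey,b[0],b[1]);print('knob',p,np.array(ax)/K,onz(c,*p,235))
# bed corners
for q in((68,205),(685,100),(722,318),(100,425)):
    p=(q[0]+.5)/6.4-.5+210,(q[1]+.5)/6.4-.5+140; print('corner',np.round(onz(c,*p,16),1))
# pocket: dark ring
q=(487,255);p=(q[0]+.5)/6.4-.5+210,(q[1]+.5)/6.4-.5+140;print('pocket eye',onz(c,*p,34))
```

```text
tin 130 [147.17 227.77] [14.75 15.77] [422.9 324.5  66. ]
tin 150 [146.99 227.69] [14.45 15.43] [423.2 325.1  66. ]
jar 130 [168.31 191.6 ] [14.87 15.89] [554.2 261.8  52. ]
jar 150 [168.19 191.5 ] [14.62 15.62] [554.6 262.2  52. ]
red 130 [113.49 234.4 ] [11.55 12.32] [396.6 438.9  66. ]
red 150 [113.49 234.4 ] [11.55 12.32] [396.6 438.9  66. ]
pocketblk 130 [292.   175.02] [30.16 62.43] [ 630.3 -175.1   36.5]
pocketblk 150 [291.54 175.31] [28.65 65.05] [ 629.2 -173.5   36.5]
tall 130 [373.16 170.62] [17.19 19.55] [ 635.5 -446.1  120. ]
tall 150 [373.4  170.62] [17.15 18.78] [ 635.6 -446.9  120. ]
knob (246.39806842803955, 174.8070068359375) [12.80330753 14.26322365] [583.13655834 -14.82843321 235.        ]
corner [639.8  84.3  16. ]
corner [ 711.7 -265.9   16. ]
corner [ 585.4 -287.3   16. ]
corner [514.2  61.2  16. ]
pocket eye [ 614.00336668 -152.83976152   34.        ]
```

Run:
```python
from h import *
t=cv2.imread('pics/top0.png');s=cv2.imread('pics/side0.png')
def crop(im,x0,y0,x1,y1,K):
    o=cv2.resize(im[y0:y1,x0:x1],None,fx=K,fy=K,interpolation=cv2.INTER_CUBIC)
    for x in range(x0,x1,5):
        cv2.line(o,(int((x-x0+.5)*K),0),(int((x-x0+.5)*K),6 if x%10 else 14),(0,255,255),1)
        if x%10==0: cv2.putText(o,str(x),(int((x-x0+.5)*K)+2,14),0,.4,(0,255,255),1)
    for y in range(y0,y1,5):
        cv2.line(o,(0,int((y-y0+.5)*K)),(6 if y%10 else 14,int((y-y0+.5)*K)),(0,255,255),1)
        if y%10==0: cv2.putText(o,str(y),(2,int((y-y0+.5)*K)-2),0,.4,(0,255,255),1)
    return o
a=crop(t,265,155,330,205,12);cv2.imwrite('pics/a.png',a)
b=crop(s,240,215,320,285,8)
d=crop(s,235,155,300,225,8);cv2.imwrite('pics/d.png',d)
cv2.imwrite('pics/b.png',b)
```

```text
(no output)
```

View pics/a.png

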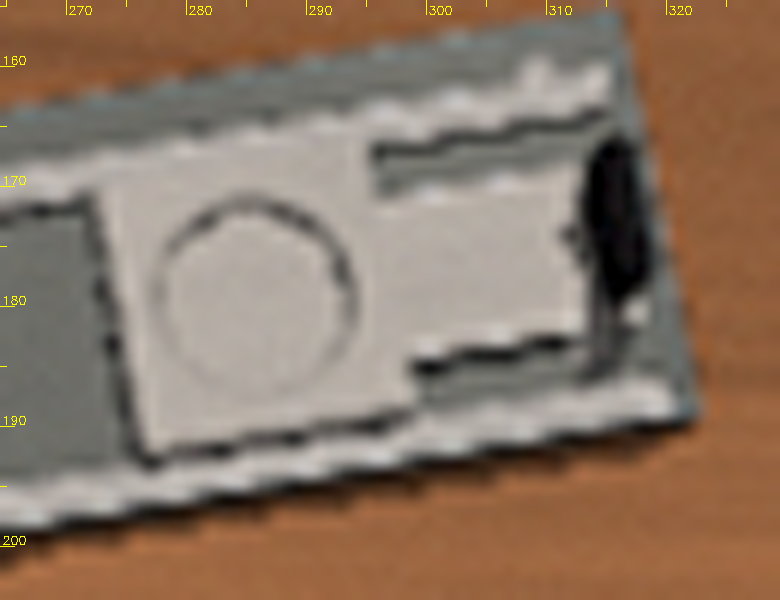

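View pics/b.png

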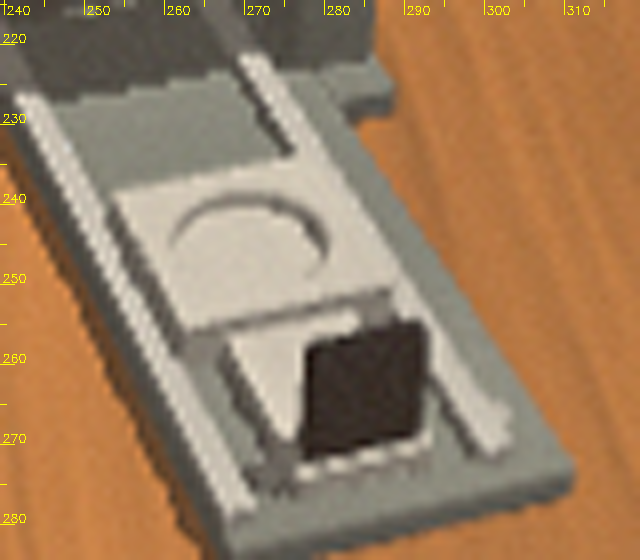

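View pics/d.png

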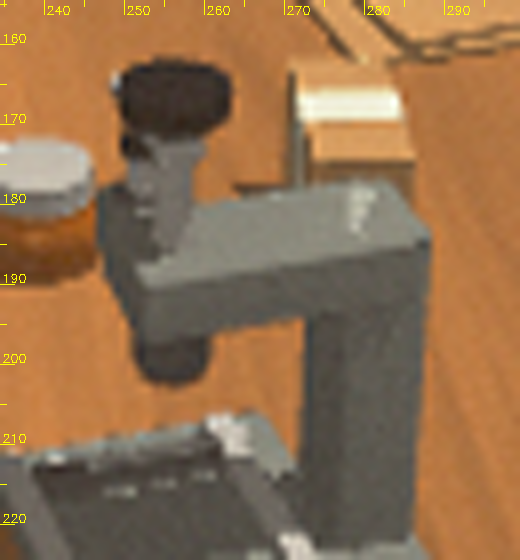

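Run:
```python
from h import *
c=load('top0');s=load('side0')
P=onz(c,286.0,179.0,36.5);print('pocket',P)
th=.2
for ph in np.arange(0,360,90):
    X=P+29.3*np.array([np.cos(np.radians(ph)),np.sin(np.radians(ph)),0]);print(ph,proj(c,X),proj(s,X))
tri=lambda a,b:(lambda A,B:np.linalg.lstsq(np.vstack([np.eye(3)-np.outer(d/np.linalg.norm(d),d/np.linalg.norm(d)) for d in (A[1],B[1])]),np.hstack([(np.eye(3)-np.outer(d/np.linalg.norm(d),d/np.linalg.norm(d)))@o for o,d in (A,B)]),rcond=None)[0])(ray(c,*a),ray(s,*b))
k=onz(c,246.4,174.6,235);print('knob',k,proj(s,k),tri((246.4,174.6),(256.,165.)))
# tab top corners etc. tab face centre in side view
q=(240-.5+365/8,215-.5+390/8);print('tab side px',q)
# tin lid side view
im=s['color'][150:195,190:225];K=8
u=cv2.resize(im,None,fx=K,fy=K,interpolation=cv2.INTER_CUBIC);cv2.imwrite('pics/tinside.png',u[...,::-1])
T=onz(c,147.1,227.75,66)
for ph in np.arange(0,360,90):
  print([np.round((proj(s,T+[27*np.cos(np.radians(ph)),27*np.sin(np.radians(ph)),dz])-[190,150]+.5)*K) for dz in(0,-66)])
```

```text
pocket [ 615.05681967 -153.82377797   36.5       ]
0 [286.12766373 171.02038139] [280.80745675 243.3078423 ]
90 [277.82369319 178.7651522 ] [269.60905357 237.90156516]
180 [285.87126191 187.03066855] [261.41670261 244.70326392]
270 [294.17593557 179.23491102] [272.74449345 250.40026533]
knob [583.80713799 -14.81369311 235.        ] [255.60416862 164.14036974] [584.76611903 -14.76769822 231.94376263]
tab side px (285.125, 263.25)
[array([181., 130.]), array([188., 244.])]
[array([128., 109.]), array([135., 222.])]
[array([ 74., 136.]), array([ 83., 250.])]
[array([128., 158.]), array([136., 273.])]
```

View pics/tinside.png

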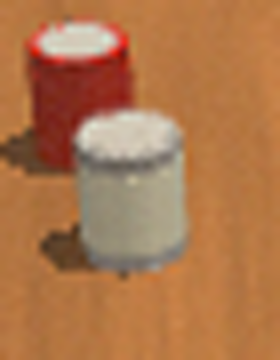

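Both views agree to about 1 mm: tin at (423.5, 325), pocket at (615, -154), knob at (584, -15), press yaw about 0.2 rad. Now I'll move above the tin.

```bash
python3 -m pendant '[[23,-24.6,-10,0,0,0],[23,-24.6,-10,0,0,0],[23,-24.6,-10,0,0,0],[23,-24.6,-10,0,0,0],[23,-24.6,-10,0,0,0],[23,-24.6,-10,0,0,0],[23,-24.6,-10,0,0,0],[22,-24.6,-10,0,0,0],[0,0,0,0,0,0],[0,0,0,0,0,0]]' 0; python3 -c "
from h import *
c=grab('top','top1');c=grab('side','side1')
a=cv2.imread('pics/top1.png')[170:290,90:250];b=cv2.imread('pics/side1.png')[60:200,150:270]
o=np.zeros((600,800,3),np.uint8);o[:300,:400]=cv2.resize(a,(400,300));o[:467,400:]=cv2.resize(b,(400,467));cv2.imwrite('pics/c1.png',o)"
```

```text
time: 1.1
ee_pos: [423.6, 324.7, 150.7]
eef_rot: [-0.676, -3.067, 0.001]
wrist_force: [-0.5, 0.6, 0.2]
finger_gap: 85.6
```

View pics/c1.png

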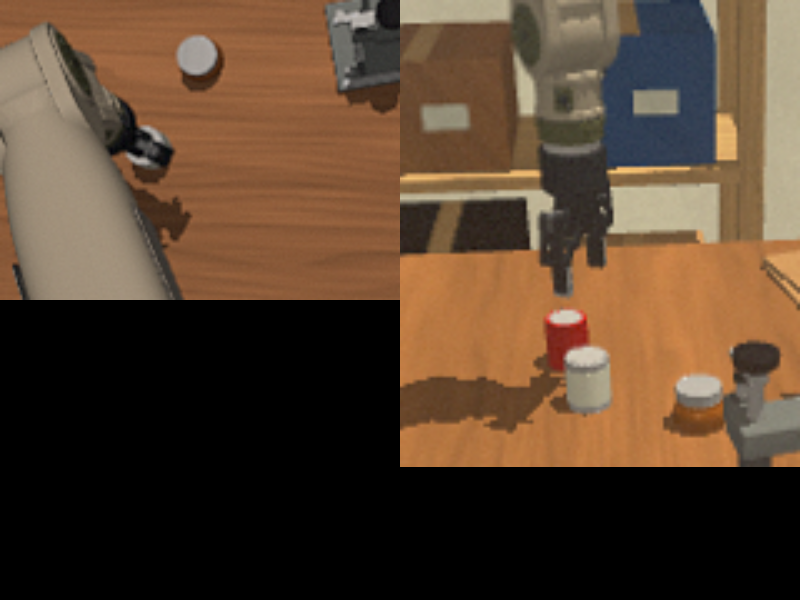

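```bash
python3 -c "
from h import *
for n in('side','top'):
  s=load(n+'1')
  for d in(-1,1): print(n,proj(s,np.array([423.6,324.7,163])+d*47*np.array([.418,.909,0])))
"; python3 -m pendant '[[0,0,-15,0,0,0],[0,0,-15,0,0,0],[0,0,-15,0,0,0],[0,0,-15,0,0,0],[0,0,-15,0,0,0],[0,0,-15,0,0,0],[0,0,-15,0,0,0],[0,0,-12,0,0,0],[0,0,-10,0,0,0],[0,0,0,0,0,0]]'
```

```text
side [198.88571403 148.65268311]
side [209.04474228 139.54408347]
top [153.52309307 230.8339594 ]
top [128.19478989 218.03914002]
time: 2.2
ee_pos: [422.5, 325.4, 23.2]
eef_rot: [-0.671, -3.067, 0.002]
wrist_force: [0.4, 0.2, 0.1]
finger_gap: 85.4
```

```bash
python3 -m pendant '[[0,0,0,0,0,0],[0,0,0,0,0,0],[0,0,0,0,0,0],[0,0,0,0,0,0],[0,0,0,0,0,0],[0,0,0,0,0,0],[0,0,0,0,0,0],[0,0,0,0,0,0],[0,0,0,0,0,0],[0,0,0,0,0,0]]' 255;python3 -c "
from h import *
c=grab('top','top2');c=grab('side','side2')
a=cv2.imread('pics/top2.png')[190:260,110:190];b=cv2.imread('pics/side2.png')[130:200,170:250]
cv2.imwrite('pics/c2.png',np.hstack([cv2.resize(a,(400,350)),cv2.resize(b,(400,350))]))"
```

```text
time: 3.2
ee_pos: [424.5, 325.8, 25.3]
eef_rot: [0.673, 3.067, 0.002]
wrist_force: [-0.1, -0.4, 5.6]
finger_gap: 52.9
```

View pics/c2.png

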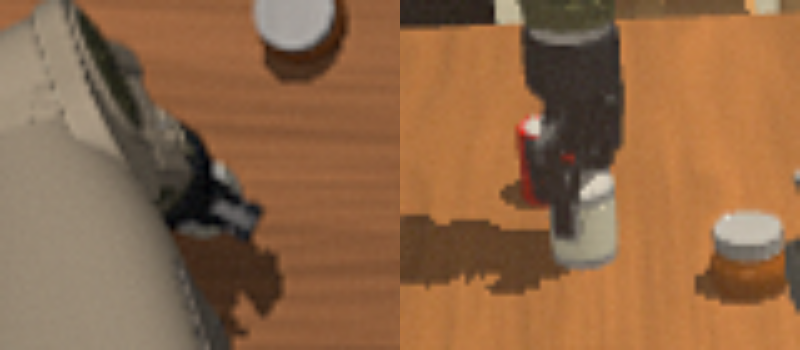

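```bash
python3 -m pendant '[[0,0,10,0,0,0],[0,0,25,0,0,0],[0,0,30,0,0,0],[0,0,30,0,0,0],[0,0,25,0,0,0],[0,-15,10,0,0,0],[0,-30,0,0,0,0],[0,-35,0,0,0,0],[0,-40,0,0,0,0],[0,-40,0,0,0,0]]' && python3 -m pendant '[[0,-40,0,0,0,0],[0,-40,0,0,0,0],[0,-40,0,0,0,0],[0,-40,0,0,0,0],[0,-40,0,0,0,0],[10,-40,0,0,0,0],[20,-35,0,0,0,0],[30,-30,0,0,0,0],[30,-15,0,0,0,0],[30,0,0,0,0,0]]' && python3 -m pendant '[[30,0,0,0,0,0],[25,0,0,0,0,0],[10,0,0,0,0,0],[5,0,0,0,0,0],[0,0,0,0,0,0],[0,0,0,0,0,0]]'; python3 -c "
from h import *
c=grab('top','top3');c=grab('side','side3')
print([np.round(sensors.get_state()['ee_pos'],1) for _ in range(3)])
a=cv2.imread('pics/top3.png')[130:210,230:330];b=cv2.imread('pics/side3.png')[160:290,200:330]
cv2.imwrite('pics/c3.png',np.hstack([cv2.resize(a,(400,320)),cv2.resize(b,(400,400))[:320]]))
cv2.imwrite('pics/c3.png',cv2.resize(b,(600,600)));cv2.imwrite('pics/c3t.png',cv2.resize(a,(700,560)))"
```

```text
time: 4.3
ee_pos: [422.3, 163.4, 153.6]
eef_rot: [-0.672, -3.067, 0.002]
wrist_force: [0.7, 0.2, -1.3]
finger_gap: 53.0
time: 5.3
ee_pos: [543.4, -157.6, 153.4]
eef_rot: [-0.679, -3.066, 0.001]
wrist_force: [1.1, -0.7, -1.8]
finger_gap: 53.1
time: 5.9
ee_pos: [612.4, -154.5, 154.2]
eef_rot: [-0.673, -3.067, -0.0]
wrist_force: [0.3, 0.1, -2.8]
finger_gap: 53.2
[array([ 612.6, -154.5,  154.5]), array([ 612.6, -154.5,  154.5]), array([ 612.6, -154.5,  154.5])]
```

View pics/c3.png

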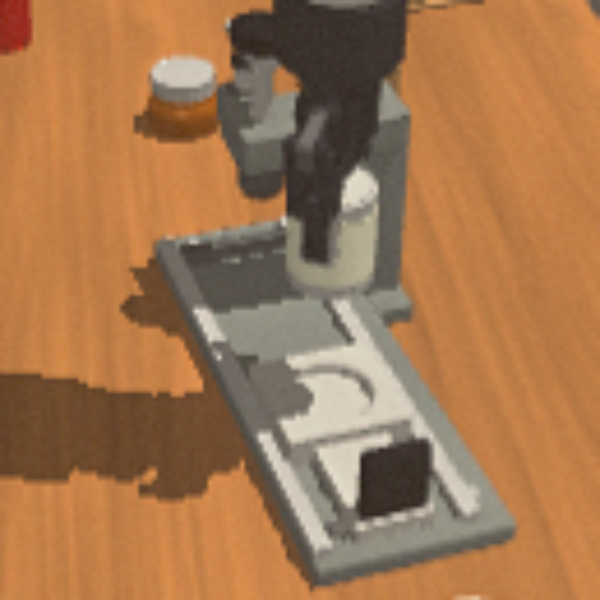

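View pics/c3t.png

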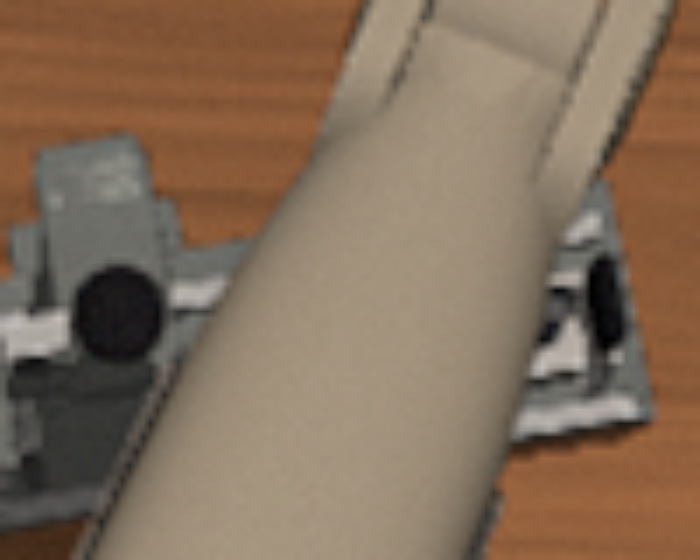

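```bash
python3 -m pendant '[[2.5,0.5,-15,0,0,0],[0,0,-15,0,0,0],[0,0,-15,0,0,0],[0,0,-15,0,0,0],[0,0,-10,0,0,0],[0,0,-9,0,0,0],[0,0,0,0,0,0],[0,0,0,0,0,0]]'; python3 -c "
from h import *
s=grab('side','side4')
e=sensors.get_state()['ee_pos'];print(e)
x0,y0,K=245,195,10
o=cv2.resize(cv2.imread('pics/side4.png')[y0:y0+65,x0:x0+65],None,fx=K,fy=K,interpolation=cv2.INTER_CUBIC)[:600]
P=lambda X:((proj(s,X)-[x0,y0]+.5)*K).round().astype(int)
T=np.array([e[0],e[1],0])
for z in(e[2]-24,e[2]-24+66): cv2.polylines(o,[np.array([P([e[0]+27*np.cos(a),e[1]+27*np.sin(a),z]) for a in np.linspace(0,6.28,40)])],True,(0,255,0),1)
cv2.polylines(o,[np.array([P([615+29.3*np.cos(a),-153.8+29.3*np.sin(a),36.5]) for a in np.linspace(0,6.28,40)])],True,(0,0,255),1)
cv2.imwrite('pics/c4.png',o)"
```

```text
time: 6.8
ee_pos: [616.2, -154.1, 75.7]
eef_rot: [0.673, 3.068, 0.0]
wrist_force: [0.6, -0.1, -2.7]
finger_gap: 53.3
[ 616.57589148 -154.22914831   76.02737763]
```

View pics/c4.png

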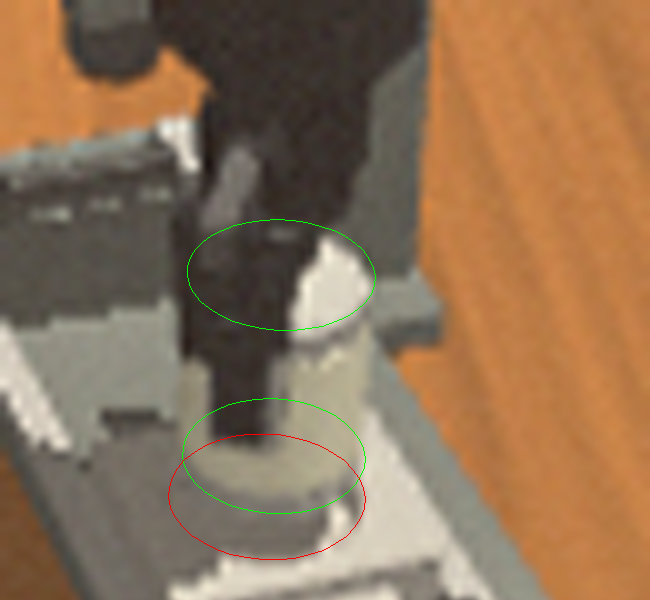

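```bash
python3 -m pendant '[[-1.4,0,-5,0,0,0],[0,0,-5,0,0,0],[0,0,-3,0,0,0],[0,0,-1,0,0,0],[0,0,0,0,0,0]]';python3 -m pendant '[[0,0,-1.5,0,0,0],[0,0,-1.5,0,0,0],[0,0,0,0,0,0]]';python3 -m pendant '[[0,0,-1.5,0,0,0],[0,0,-1,0,0,0],[0,0,0,0,0,0]]'
```

```text
time: 7.35
ee_pos: [614.6, -154.0, 61.0]
eef_rot: [-0.673, -3.068, -0.0]
wrist_force: [-0.5, 0.1, -2.1]
finger_gap: 52.6
time: 7.65
ee_pos: [614.7, -154.0, 58.1]
eef_rot: [-0.673, -3.068, -0.0]
wrist_force: [0.9, 1.5, -2.6]
finger_gap: 52.9
time: 7.95
ee_pos: [614.7, -154.0, 55.6]
eef_rot: [-0.673, -3.068, -0.0]
wrist_force: [0.4, -0.6, -2.5]
finger_gap: 53.1
```

```bash
python3 -m pendant '[[0,0,-1,0,0,0],[0,0,0,0,0,0]]';python3 -m pendant '[[0,0,-1,0,0,0],[0,0,0,0,0,0]]';python3 -m pendant '[[0,0,-0.7,0,0,0],[0,0,0,0,0,0]]'
```

```text
time: 8.15
ee_pos: [614.7, -154.0, 54.7]
eef_rot: [-0.673, -3.069, -0.0]
wrist_force: [0.1, 0.3, -2.2]
finger_gap: 52.7
time: 8.35
ee_pos: [614.9, -154.1, 53.9]
eef_rot: [0.673, 3.068, 0.0]
wrist_force: [1.3, 0.3, -1.0]
finger_gap: 52.7
time: 8.55
ee_pos: [614.9, -154.1, 53.9]
eef_rot: [0.673, 3.068, -0.0]
wrist_force: [-2.4, 2.2, 3.1]
finger_gap: 53.1
```

Floor felt at TCP z of about 53.9, which matches a seated tin. I'll release and look.

```bash
python3 -m pendant '[[0,0,0,0,0,0],[0,0,0,0,0,0],[0,0,0,0,0,0],[0,0,0,0,0,0],[0,0,0,0,0,0],[0,0,0,0,0,0]]' 0; python3 -m pendant '[[0,0,3,0,0,0],[0,0,8,0,0,0],[0,0,20,0,0,0],[0,0,25,0,0,0],[0,0,30,0,0,0],[0,0,25,0,0,0],[0,0,0,0,0,0]]';python3 -c "
from h import *
s=grab('side','side5');grab('top','top5')
x0,y0,K=235,195,8
o=cv2.resize(cv2.imread('pics/side5.png')[y0:y0+70,x0:x0+80],None,fx=K,fy=K,interpolation=cv2.INTER_CUBIC)
P=lambda X:((proj(s,X)-[x0,y0]+.5)*K).round().astype(int)
for z in(28.5,94.5): cv2.polylines(o,[np.array([P([614.7+27*np.cos(a),-153.8+27*np.sin(a),z]) for a in np.linspace(0,6.28,40)])],True,(0,255,0),1)
cv2.imwrite('pics/c5.png',o)"
```

```text
time: 9.15
ee_pos: [614.8, -154.1, 53.1]
eef_rot: [0.673, 3.069, 0.0]
wrist_force: [0.4, -0.1, -0.2]
finger_gap: 85.3
time: 9.85
ee_pos: [617.3, -155.0, 169.5]
eef_rot: [0.671, 3.061, -0.002]
wrist_force: [0.1, 0.4, 0.5]
finger_gap: 85.3
```

View pics/c5.png

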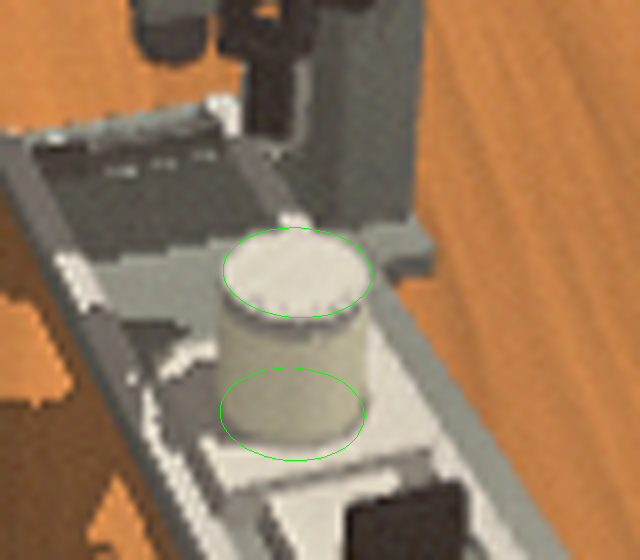

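Side view: the tin stands upright in the pocket, lid near (272,229) where predicted. Next I'll locate the tab face.

```bash
python3 -c "
from h import *
s=load('side5');c=load('top0')
print('face ctr',onz(s,285.1,263.25,61.5))
im=s['color'][235:280,265:305];m=(im.max(2)<60).astype(np.uint8);ys,xs=np.nonzero(m);u,v=xs.mean()+265,ys.mean()+235;print(u,v,m.sum(),onz(s,u,v,61.5))
# top edge in top view: tab top z=78.5, extents
im=c['color'][155:190,308:322];m=(im.max(2)<45).astype(np.uint8);ys,xs=np.nonzero(m);u,v=xs.mean()+308,ys.mean()+155;print(u,v,onz(c,u,v,70))
print('pred',[np.array([615,-153.8])+114*np.array([np.sin(a),-np.cos(a)]) for a in(.2,.22)])
"; python3 -m pendant '[[0,-30,0,0,0,0],[10,-40,0,0,0,0],[10,-40,0,0,0,0],[8,-35,0,0,0,0],[0,-5,0,0,0,0],[0,0,-20,0,0,0],[0,0,-30,0,0,0],[0,0,0,0,0,0]]' 255
```

```text
face ctr [ 633.77951625 -267.79666354   61.5       ]
284.08088235294116 264.0882352941176 136 [ 630.43712978 -270.70877133   61.5       ]
315.73214285714283 173.53571428571428 [ 630.72136169 -255.92871083   70.        ]
pred [array([ 637.64830371, -265.52758987]), array([ 639.87817703, -265.05230922])]
time: 10.75
ee_pos: [639.3, -301.6, 108.1]
eef_rot: [-0.671, -3.059, -0.006]
wrist_force: [-0.7, 0.8, -1.3]
finger_gap: 0.1
```

```bash
python3 -m pendant '[[1,-1,-15,0,0,0],[0,0,-20,0,0,0],[0,0,-15,0,0,0],[0,0,-10,0,0,0],[0,0,0,0,0,0],[0,0,0,0,0,0]]' && python3 -m pendant '[[-1,5,0,0,0,0],[-1,5,0,0,0,0],[-1,5,0,0,0,0],[-1,5,0,0,0,0],[-1,5,0,0,0,0],[-1,5,0,0,0,0],[-1,5,0,0,0,0],[0,0,0,0,0,0]]'; python3 -c "
from h import *
s=grab('side','side6')
o=cv2.resize(cv2.imread('pics/side6.png')[190:290,230:330],(600,600),interpolation=cv2.INTER_CUBIC)
cv2.imwrite('pics/c6.png',o)"
```

```text
time: 11.35
ee_pos: [644.2, -305.1, 54.8]
eef_rot: [0.673, 3.068, -0.0]
wrist_force: [0.2, 0.2, -0.5]
finger_gap: -0.6
time: 12.15
ee_pos: [636.7, -269.4, 54.3]
eef_rot: [0.672, 3.069, 0.001]
wrist_force: [-0.1, 0.4, 0.6]
finger_gap: -0.2
```

View pics/c6.png

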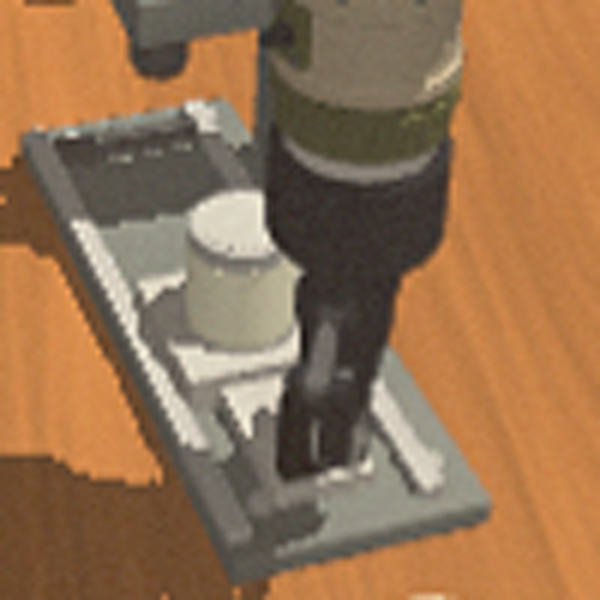

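```bash
R='x'; python3 -m pendant '[[-1.2,5.8,0,0,0,0],[-1.2,5.8,0,0,0,0],[-1.2,5.8,0,0,0,0],[-1.2,5.8,0,0,0,0],[-1.2,5.8,0,0,0,0]]'; python3 -m pendant '[[-1.2,5.8,0,0,0,0],[-1.2,5.8,0,0,0,0],[-1.2,5.8,0,0,0,0],[-1.2,5.8,0,0,0,0],[-1.2,5.8,0,0,0,0],[-1.2,5.8,0,0,0,0],[-1.2,5.8,0,0,0,0],[-1.2,5.8,0,0,0,0],[-1.2,5.8,0,0,0,0],[-1.2,5.8,0,0,0,0]]'; python3 -c "
from h import *
s=grab('side','side7')
o=cv2.resize(cv2.imread('pics/side7.png')[190:290,230:330],(600,600),interpolation=cv2.INTER_CUBIC)
cv2.imwrite('pics/c7.png',o)"
```

```text
time: 12.7
ee_pos: [630.8, -240.5, 54.2]
eef_rot: [0.673, 3.068, 0.0]
wrist_force: [1.2, -3.0, -1.1]
finger_gap: 0.0
time: 13.7
ee_pos: [618.8, -182.6, 54.2]
eef_rot: [0.673, 3.068, 0.0]
wrist_force: [2.8, -1.0, -0.4]
finger_gap: 0.6
```

View pics/c7.png

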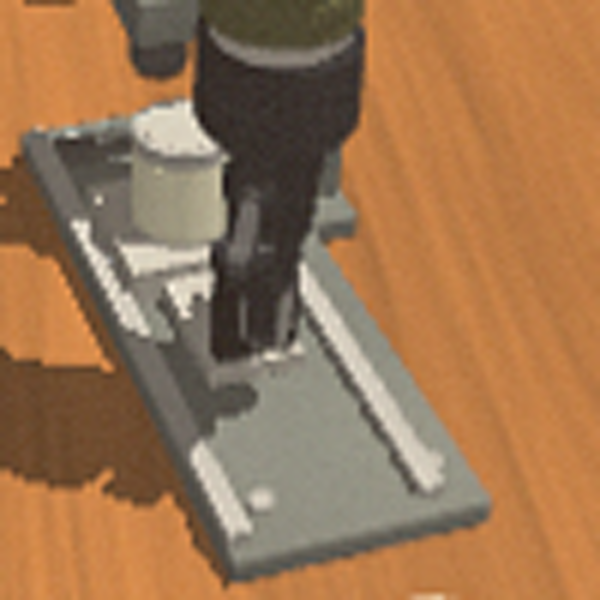

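```bash
python3 -m pendant '[[-1.2,5.8,0,0,0,0],[-1.2,5.8,0,0,0,0],[-1.2,5.8,0,0,0,0],[-1.2,5.8,0,0,0,0],[-1,4,0,0,0,0],[-0.6,3,0,0,0,0],[-0.4,2,0,0,0,0]]'; for i in 1; do python3 -m pendant '[[-0.4,2,0,0,0,0],[-0.4,2,0,0,0,0]]';python3 -m pendant '[[-0.4,2,0,0,0,0],[-0.4,2,0,0,0,0]]'; done
```

```text
time: 14.45
ee_pos: [611.9, -150.4, 54.1]
eef_rot: [-0.673, -3.069, -0.0]
wrist_force: [1.2, -1.9, 0.2]
finger_gap: -0.0
time: 14.65
ee_pos: [611.1, -146.8, 54.1]
eef_rot: [-0.673, -3.069, -0.0]
wrist_force: [2.0, -1.5, -0.6]
finger_gap: -0.2
time: 14.85
ee_pos: [610.3, -142.8, 54.1]
eef_rot: [0.673, 3.069, 0.0]
wrist_force: [1.4, -1.5, -0.4]
finger_gap: -0.3
```

```bash
python3 -m pendant '[[-0.3,1.5,0,0,0,0],[-0.3,1.5,0,0,0,0]]';python3 -m pendant '[[-0.3,1.5,0,0,0,0],[0,0,0,0,0,0]]';python3 -m pendant '[[-0.3,1.5,0,0,0,0],[0,0,0,0,0,0]]'
```

```text
time: 15.05
ee_pos: [610.2, -141.4, 54.3]
eef_rot: [0.674, 3.067, -0.005]
wrist_force: [2.5, -9.6, -2.6]
finger_gap: -0.3
time: 15.25
ee_pos: [610.2, -141.4, 54.4]
eef_rot: [0.676, 3.066, -0.008]
wrist_force: [3.1, -11.7, -2.9]
finger_gap: -0.1
time: 15.45
ee_pos: [610.1, -141.3, 54.4]
eef_rot: [0.677, 3.065, -0.012]
wrist_force: [2.9, -14.9, -4.1]
finger_gap: 0.5
```

```bash
python3 -m pendant '[[-0.2,1.2,0,0,0,0],[0,0,0,0,0,0]]'
```

```text
time: 15.65
ee_pos: [610.2, -141.2, 54.5]
eef_rot: [0.678, 3.064, -0.014]
wrist_force: [2.3, -18.4, -4.3]
finger_gap: -0.2
```

The carriage is against its stop: position is fixed while the force climbs. Next I'll back off, rise, and check.

```bash
python3 -m pendant '[[2,-10,0,0,0,0],[4,-20,0,0,0,0],[4,-20,0,0,0,0],[0,0,20,0,0,0],[0,0,40,0,0,0],[0,0,45,0,0,0],[0,0,45,0,0,0],[0,0,45,0,0,0],[0,0,30,0,0,0],[0,0,5,0,0,0]]'; python3 -c "
from h import *
s=grab('side','side8');grab('top','top8')
o=cv2.resize(cv2.imread('pics/side8.png')[150:250,220:320],(600,600),interpolation=cv2.INTER_CUBIC)
cv2.imwrite('pics/c8.png',o)
o=cv2.resize(cv2.imread('pics/top8.png')[140:215,210:310],(800,600),interpolation=cv2.INTER_CUBIC)
cv2.imwrite('pics/c8t.png',o)"
```

```text
time: 16.65
ee_pos: [620.6, -187.3, 289.3]
eef_rot: [0.672, 3.061, -0.002]
wrist_force: [0.8, -0.3, 1.0]
finger_gap: -0.1
```

View pics/c8.png

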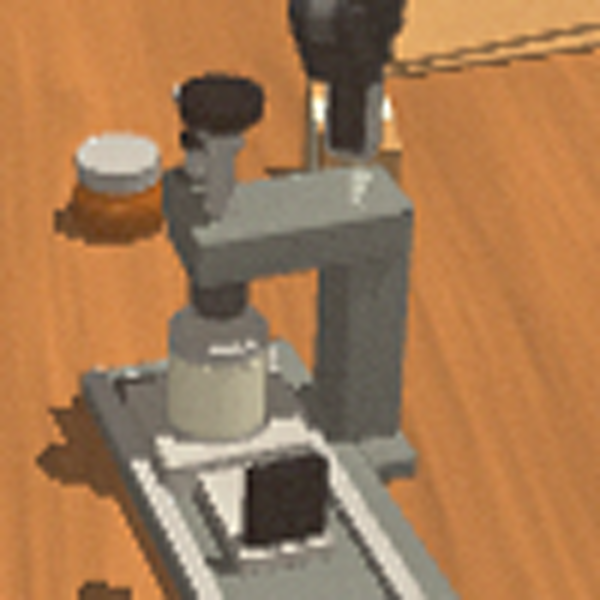

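View pics/c8t.png

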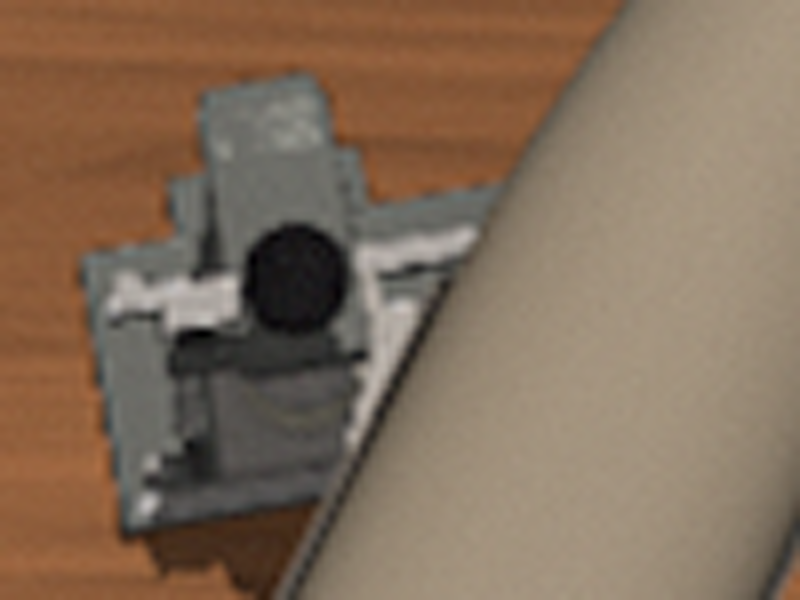

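Side view shows the tin upright under the pad, the carriage in, and the knob up at about (257,165). Now I'll move over the knob.

```bash
python3 -m pendant '[[-5,25,0,0,0,0],[-8,38,0,0,0,0],[-8,38,0,0,0,0],[-8,38,0,0,0,0],[-5,25,0,0,0,0],[-2,8,-5,0,0,0],[0,0,-15,0,0,0],[0,0,-15,0,0,0],[0,0,0,0,0,0],[0,0,0,0,0,0]]'; python3 -c "
from h import *
s=grab('side','side9');grab('top','top9');print(sensors.get_state()['ee_pos'],sensors.get_state()['wrist_force'])
o=cv2.resize(cv2.imread('pics/side9.png')[140:200,220:300],(800,600),interpolation=cv2.INTER_CUBIC)
cv2.imwrite('pics/c9.png',o)"
```

```text
time: 17.75
ee_pos: [582.4, -14.3, 247.8]
eef_rot: [-0.674, -3.066, 0.0]
wrist_force: [-0.4, -0.4, -0.3]
finger_gap: -0.1
[583.18809542 -14.25608476 249.17682036] [0.00930001 0.1790081  0.59651855]
```

View pics/c9.png

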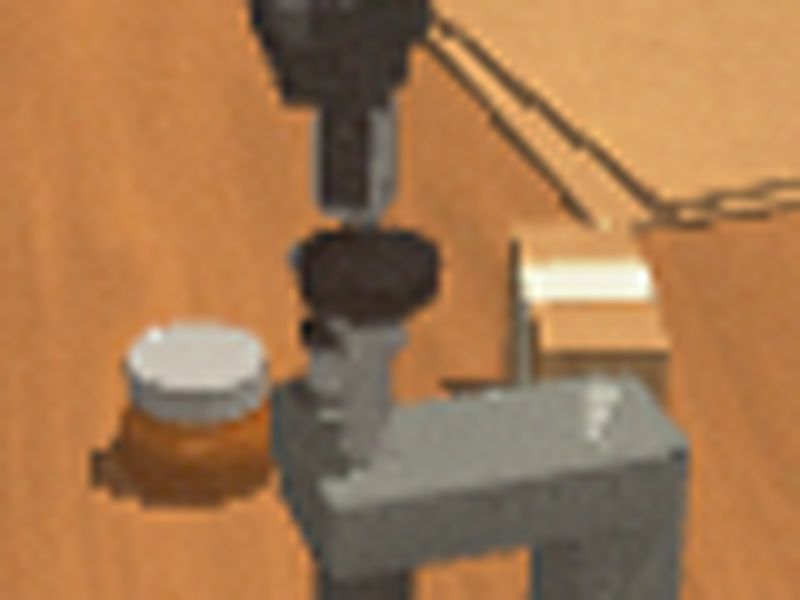

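```bash
python3 -m pendant '[[2,0,-3,0,0,0],[0,0,-3,0,0,0],[0,0,-3,0,0,0],[0,0,-2,0,0,0],[0,0,0,0,0,0]]'; python3 -m pendant '[[0,0,-1.5,0,0,0],[0,0,-1.5,0,0,0],[0,0,0,0,0,0]]';python3 -m pendant '[[0,0,-1.5,0,0,0],[0,0,-1.5,0,0,0],[0,0,0,0,0,0]]';python3 -m pendant '[[0,0,-1.5,0,0,0],[0,0,-1.5,0,0,0],[0,0,0,0,0,0]]'
```

```text
time: 18.35
ee_pos: [584.7, -13.6, 237.7]
eef_rot: [-0.673, -3.068, -0.0]
wrist_force: [-0.1, 0.5, 0.2]
finger_gap: 0.1
time: 18.65
ee_pos: [585.0, -13.6, 235.2]
eef_rot: [0.673, 3.068, 0.0]
wrist_force: [0.1, 0.0, 0.1]
finger_gap: -0.0
time: 18.95
ee_pos: [585.1, -13.7, 232.3]
eef_rot: [0.673, 3.068, 0.0]
wrist_force: [0.7, 0.4, 3.4]
finger_gap: 0.1
time: 19.25
ee_pos: [585.1, -13.6, 229.0]
eef_rot: [0.673, 3.068, 0.0]
wrist_force: [-0.4, -0.1, 3.6]
finger_gap: -0.1
```

Contact was near 235, with 3.5 N. I'll continue gently; the stop can come from about z 221 down to 209.

```bash
python3 -m pendant '[[0,0,-1.5,0,0,0],[0,0,-1.5,0,0,0],[0,0,0,0,0,0]]';python3 -m pendant '[[0,0,-1.5,0,0,0],[0,0,-1,0,0,0],[0,0,0,0,0,0]]';python3 -m pendant '[[0,0,-1,0,0,0],[0,0,0,0,0,0]]'
```

```text
time: 19.55
ee_pos: [585.1, -13.6, 225.9]
eef_rot: [0.673, 3.069, 0.0]
wrist_force: [-0.0, 0.2, 3.4]
finger_gap: 0.1
time: 19.85
ee_pos: [585.1, -13.6, 223.6]
eef_rot: [0.673, 3.068, 0.0]
wrist_force: [0.5, -0.4, 3.1]
finger_gap: 0.1
time: 20.05
ee_pos: [585.1, -13.7, 222.8]
eef_rot: [0.673, 3.068, 0.0]
wrist_force: [-0.1, 0.3, 4.7]
finger_gap: -0.0
```

```bash
python3 -m pendant '[[0,0,-0.7,0,0,0],[0,0,0,0,0,0]]';python3 -m pendant '[[0,0,-0.7,0,0,0],[0,0,0,0,0,0]]'
```

```text
time: 20.25
ee_pos: [585.1, -13.7, 222.0]
eef_rot: [0.673, 3.068, 0.0]
wrist_force: [0.7, 0.3, 5.4]
finger_gap: 0.1
time: 20.45
ee_pos: [585.1, -13.6, 221.4]
eef_rot: [0.673, 3.068, 0.0]
wrist_force: [0.7, 0.4, 5.9]
finger_gap: 0.4
```

```bash
python3 -m pendant '[[0,0,-0.6,0,0,0],[0,0,0,0,0,0]]';python3 -m pendant '[[0,0,-0.6,0,0,0],[0,0,0,0,0,0]]'
```

```text
time: 20.65
ee_pos: [585.1, -13.6, 220.8]
eef_rot: [0.673, 3.068, 0.0]
wrist_force: [0.3, 0.2, 5.3]
finger_gap: -0.1
time: 20.85
ee_pos: [585.1, -13.6, 220.2]
eef_rot: [0.673, 3.068, 0.0]
wrist_force: [-0.2, 0.2, 4.9]
finger_gap: 0.3
```

```bash
python3 -m pendant '[[0,0,-0.6,0,0,0],[0,0,0,0,0,0]]';python3 -m pendant '[[0,0,-0.6,0,0,0],[0,0,0,0,0,0]]'
```

```text
time: 21.05
ee_pos: [585.1, -13.7, 219.7]
eef_rot: [0.673, 3.068, 0.0]
wrist_force: [-0.2, 0.5, 5.8]
finger_gap: 0.6
time: 21.25
ee_pos: [585.1, -13.7, 219.4]
eef_rot: [0.673, 3.068, 0.0]
wrist_force: [-0.7, 0.1, 6.9]
finger_gap: 0.3
```

```bash
python3 -m pendant '[[0,0,-0.5,0,0,0],[0,0,0,0,0,0]]';python3 -m pendant '[[0,0,-0.5,0,0,0],[0,0,0,0,0,0]]'
```

```text
time: 21.45
ee_pos: [585.1, -13.7, 219.2]
eef_rot: [0.673, 3.068, 0.0]
wrist_force: [-1.7, -0.4, 9.1]
finger_gap: 0.3
time: 21.65
ee_pos: [585.1, -13.7, 219.0]
eef_rot: [0.673, 3.067, 0.0]
wrist_force: [-2.1, 0.5, 9.4]
finger_gap: -0.1
```

The motion has stalled near z 219 and the force is climbing, so the ram is on the stop (baseline about 5.5 N). I'll bring the total to about 14 N.

```bash
python3 -m pendant '[[0,0,-0.6,0,0,0],[0,0,0,0,0,0]]';python3 -m pendant '[[0,0,-0.6,0,0,0],[0,0,0,0,0,0],[0,0,0,0,0,0]]'
```

```text
time: 21.85
ee_pos: [585.1, -13.7, 218.7]
eef_rot: [0.673, 3.067, 0.0]
wrist_force: [-3.1, 0.1, 11.8]
finger_gap: -0.2
time: 22.15
ee_pos: [585.1, -13.7, 218.5]
eef_rot: [0.673, 3.067, 0.0]
wrist_force: [-2.9, -0.2, 12.9]
finger_gap: 0.1
```

```bash
python3 -m pendant '[[0,0,-0.5,0,0,0],[0,0,0,0,0,0],[0,0,0,0,0,0],[0,0,0,0,0,0],[0,0,0,0,0,0],[0,0,0,0,0,0]]'; python3 -m pendant '[[0,0,0,0,0,0],[0,0,0,0,0,0],[0,0,0,0,0,0]]';python3 -c "
from h import *
s=grab('side','side10')
o=cv2.resize(cv2.imread('pics/side10.png')[140:250,220:320],(600,600),interpolation=cv2.INTER_CUBIC)
cv2.imwrite('pics/c10.png',o)"
```

```text
time: 22.75
ee_pos: [585.1, -13.7, 218.2]
eef_rot: [0.672, 3.066, 0.0]
wrist_force: [-3.2, 1.9, 14.6]
finger_gap: -0.1
time: 23.05
ee_pos: [585.1, -13.7, 218.2]
eef_rot: [0.672, 3.066, 0.0]
wrist_force: [-3.1, 0.2, 14.3]
finger_gap: 0.0
```

View pics/c10.png

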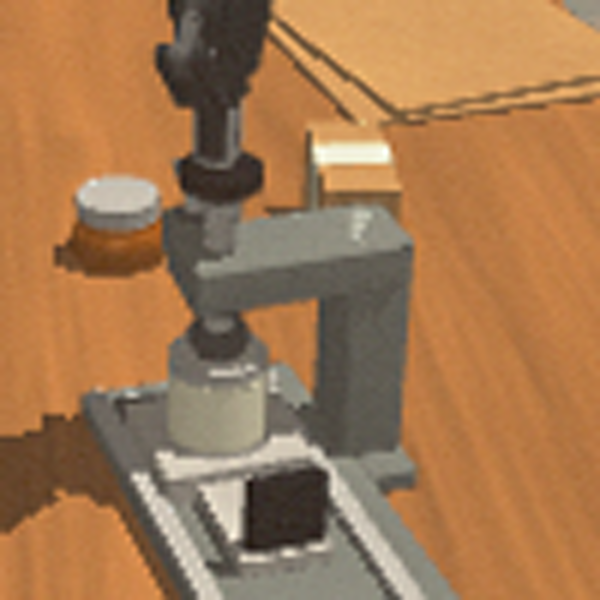

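The pad is on the lid and was held at about 14.5 N total (about 9 N on the stop) for more than 0.8 s. Now I'll raise the tool gently.

```bash
python3 -m pendant '[[0,0,2,0,0,0],[0,0,3,0,0,0],[0,0,3,0,0,0],[0,0,4,0,0,0],[0,0,4,0,0,0],[0,0,4,0,0,0],[0,0,10,0,0,0],[0,0,25,0,0,0],[0,0,30,0,0,0],[0,0,10,0,0,0]]'; python3 -m pendant '[[-30,0,10,0,0,0],[-40,0,0,0,0,0],[-40,0,0,0,0,0],[-30,0,0,0,0,0],[0,0,0,0,0,0],[0,0,0,0,0,0]]';python3 -c "
from h import *
s=grab('side','side11');grab('top','top11')
a=cv2.imread('pics/side11.png');b=cv2.imread('pics/side0.png')
o=np.hstack([cv2.resize(i[150:250,180:310],(400,308),interpolation=cv2.INTER_CUBIC) for i in(b,a)])
cv2.imwrite('pics/c11.png',o)"
```

```text
time: 24.1
ee_pos: [585.6, -13.8, 314.1]
eef_rot: [0.672, 3.065, 0.0]
wrist_force: [0.5, 0.3, 0.7]
finger_gap: -0.1
time: 24.7
ee_pos: [444.7, -13.7, 321.2]
eef_rot: [0.673, 3.068, 0.0]
wrist_force: [0.4, 0.1, 0.3]
finger_gap: -0.3
```

View pics/c11.png

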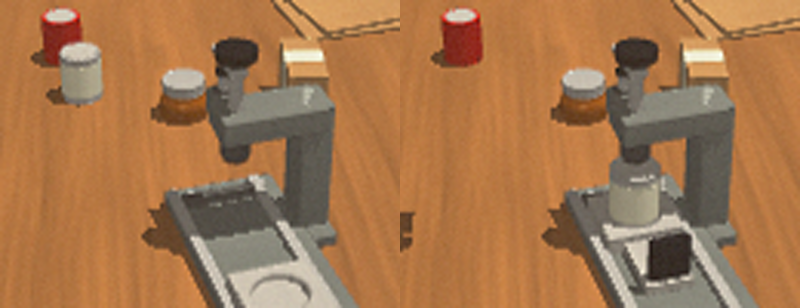

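View pics/top11.png

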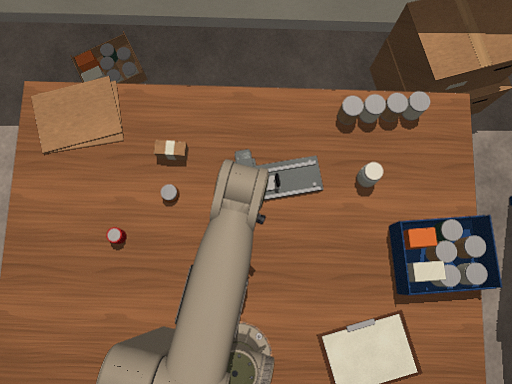

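The knob is back at its starting height, the tin is upright under the ram, the bystanders have not moved, and the arm is clear. Handing in.

```bash
python3 -c "
from plant import arm,sensors
print(arm.close_job(), sensors.get_state()['wrist_force'])"
```

```text
the job is handed in; nothing more can be done
the job is handed in; nothing more can be done
```

The job is done and handed in at about 25 s of the 72 s allowed. No verdict was reported.

- **Placing:** I set the white-sleeved tin in the pocket, felt the floor at the expected height, and let go. The red look-alike was not touched.
- **Carriage:** I pushed it until it stopped moving and the force climbed to about 18 N, so it is against its stop.
- **Stamping:** The ram met its stop after about 16 mm of stroke. I held it there for about 0.9 s at about 14.5 N on the wrist. I take about 9 N of that to be on the stop, after subtracting roughly 5.5 N of spring force; the stop load cannot be read directly.
- **Last checks:** The final pictures show the knob back at its starting height and the tin upright under the ram. The carriage is home, and the jars, the carton and the red tin are where they began. The wrist force was about zero with the arm clear of everything.

None of these checks failed. The one disagreement was early on. The bed corners put the press's centre line about 10 mm off the knob and pocket, so I worked from the knob and pocket, which agreed with each other in both views.

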